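# Set the carriage stop slide to the red mark and clamp it

## Task

Set the stop slide for the next turning job: wind the disc round by its yellow crank pin until the slide's black pointer stands on the middle of the red marker (not the blue one), then swing the orange-knobbed clamp lever all the way to its other stop so that the slide is clamped. The pointer must still be on the red marker when you let go, and the cup, the brass stub and the chuck key stay where they are.

Things in the scene. Friction and masses are not known exactly. Their poses are not given: they have to be found in the camera images.
- gauge: Setting slide, white and grey casting 150 x 315 mm (x, y), fixed; top 35 to 45 mm over the bench. Origin on the bench under the middle of its width; y along the slide's travel, x towards the scale side. In its frame: scale x 30..60, y -115..55 mm; carriage mid travel y -30, 50 mm each way, top z 65; gearbox 84 x 84 mm, top z 62, at the +y end; clamp lever at the -y end.
- crank (a joint): Angle (rad, -8.3 to 8.3) of the crank disc, 84 mm across, top 74 mm over the bench (24 mm wide hub to 77); upright axis at x 0, y 110 mm in the gauge's frame. Grows anticlockwise from above; at 0 the pin points to the gauge's -x. Geared: 1 rad moves the pointer 6 mm, anticlockwise towards the gauge's +y (to the crank), clockwise to -y. About 2 N at the pin; stays where left.
- crank_pin (a point): Centre of the top of the crank pin: yellow upright cylinder, 14 mm diameter, 40 mm tall above the disc (z = 74 to 114 mm over the bench), standing 34 mm from the disc's axis. It can be pushed round with one fingertip from either side, or held loosely while it is led round; it does not spin on its own axis.
- pointer_tip (a point): Tip of the black pointer of the carriage (3 mm wide, pointing to the gauge's +x over the scale), at x = 53 mm, z = 55 mm in the frame of gauge; moves along the gauge's y only.
- red_rider: Red marker fixed on the far (+x) edge of the scale: block 20 x 18 x 22 mm with a red blade 5 mm wide pointing to -x towards the pointer. Origin on the blade's middle line, at x 60, z 45 mm in the gauge's frame, axes parallel to the gauge's. The pointer tip belongs at the same y along the gauge.
- blue_rider: Blue marker, same shape as the red one, on the other side of the pointer's start; for another job, not to be used.
- clamp (a joint): Angle (rad) of the clamp lever: 0 fully loose, 1.5 at its stop, fully clamped. Upright axis at x 0, y -120 mm in the gauge's frame. At 0 it points midway between the gauge's -x and -y; it grows anticlockwise seen from above, past -y, to midway between -y and +x. Friction about 2 N at the knob; stays where left.
- clamp_knob (a point): Centre of the top of the orange upright knob at the end of the clamp lever, 60 mm from its axis: 17 mm diameter, 55 to 100 mm over the bench. The lever bar (10 mm thick) lies 56 to 66 mm over the bench, the boss at its axis (32 mm wide) reaches 67 mm. Can be pushed with shut fingers.
- cup: White empty cup, 70 mm wide at the rim, 85 mm tall, bystander. Origin under its middle.
- brass_stub: Stepped round brass workpiece, 40 mm diameter, 50 mm tall, bystander. Origin under its middle.
- chuck_key: Steel T-shaped chuck key lying flat, about 100 x 80 x 12 mm, bystander on the robot's side of the gauge. Origin on the bench under its stem.

How it is judged (in metres and radians):
On the way, in this order (a step that is already met when the one before it is completed fails the run):
1. the pointer stands on the red marker (within 2.5 mm of its middle) while the clamp lever is still loose (below 0.8 rad) (y of pointer_tip in the frame of red_rider between -0.0025 and 0.0025 m and value of joint clamp below 0.8 rad), for 0.3 s.
2. the clamp lever is swung to its stop (value of joint clamp above 1.35 rad), for 0.2 s.
At the end, for the whole second after the job is handed in: The pointer tip is within 2.5 mm of the middle of the red marker's blade, along the scale, and the clamp lever is at its clamped stop (above 1.35 rad of 1.5); both at rest (y of pointer_tip in the frame of red_rider between -0.0025 and 0.0025 m and value of joint clamp above 1.35 rad and velocity of joint crank between -0.05 and 0.05 rad/s and velocity of joint clamp between -0.05 and 0.05 rad/s); the robot touches nothing.
It fails at once if the cup is shifted by more than 25 mm (distance of cup from where it was at the start of the episode above 0.025 m).
It fails at once if the brass stub is shifted by more than 25 mm (distance of brass_stub from where it was at the start of the episode above 0.025 m).
It fails at once if the chuck key is shifted by more than 25 mm (distance of chuck_key from where it was at the start of the episode above 0.025 m).
It also fails if it takes over 64 s, if anything falls off the work surface, if the arm or the gripper's body presses on something with over 40 N, if the wrist force passes 120 N, or if a joint passes its speed limit or range.

## Robot

A 7-joint arm with a two-finger parallel gripper is mounted at the origin on the work surface. World frame = base frame: x ahead of the robot, y to its left, z up, the work surface at z = 0. Lengths are in m, angles in degrees, forces in N, time in s.
With the tool pointing down it reaches from about 0.425 to 0.95 m from the base axis. Payload 16.7 kg.
Tool frame: the origin (TCP) lies at the very end of the fingers, on their centre line; the grasp point (between the pads) lies 19 mm behind it; x points along the fingers, y is the direction in which the jaws open and shut, and the axes are right-handed (so a half turn about x gives the same grasp; the last joint's range is limited). The gripper opens to 94 mm and grips with 3 to 60 N. Pads are 16 mm wide; open, the fingers measure 119 mm over their backs; the gripper's body (75 mm by 177 mm) begins 78 mm behind the grasp point.
Start: joints at [64.601, 24.414, 4.234, 92.017, -1.954, 63.644, -3.845], TCP at [0.195, -0.646, 0.205] pointing down, gripper open.
Joint ranges: [-163.25, 163.25], [-28.42, 122.38], [-70.27, 78.77], [12.13, 141.07], [-58.53, 238.53], [9.26, 117.41], [-156.51, 156.51]. Speed limits (degrees/s): [108.29, 108.29, 136.94, 136.94, 172.46, 172.46, 172.46].

## Interface

Orientations are given as [roll, pitch, yaw] about the fixed x, y, z axes, in that order (R = Rz(yaw) Ry(pitch) Rx(roll)).
In Python, from plant import manip, optics gives the robot as it stands. The module is installed in compiled form; this text tells all that it offers.
- The arm moves only by the tool play_rows, never from a script. Its argument "commands" is a list of rows, each a list of 3 entries, a list of its own where there are three numbers: the shift along the tool's x, y, z in cm, then the turn, a rotation vector about the tool's x, y, z in degrees, then the closure, from -1 (fully open) to 1 (shut). A call has 1 to 20 rows; each row shifts and turns the commanded pose from where the row before left it, along the tool's axes as they then stand; what a row does not reach is not made up. A row lasts 1/10 s, in which the tool goes at most 50 mm and 8.59 degrees, less where a joint would pass 70% of its speed; a pose out of reach is approached as far as the arm can. A call with a gripper value outside its range is refused whole. The fingers move at their own pace and stop on an object; the grip force is fixed at half the most. Time passes only in rows, so rows that do not move let the fingers close. It gives the time, the measured TCP pose, the force and the opening at its end, in the units of the state.
- manip.get_obs(): the state, without advancing time (a new reading comes with each control period).
- optics.capture(name): name is "side" or "top" or "wrist"; returns the picture (400x640x3 uint8, red, green, blue); there is no depth.
- optics.calibration(name): a dict with "camera_matrix" (3x3 intrinsics, pixels), "camera_from_world" (4x4, takes a point from world to camera coordinates). Camera axes: x right, y down, z forward; pixel columns grow to the right and rows downward; lengths in m; the calibration is good to about 2 mm. A picture is of the moment at which its call begins: read the wrist's pose just before it. calibration takes no time and is no camera call; for the wrist camera it gives the pose at the moment of the call.
- manip.job_done(): hands the job in, once; it reports no verdict.
The state is a dict: "t": time; "q": joint angles; "dq": joint speeds; "joint_torque": joint torques, N m; "tool_pos": TCP position; "tool_rot": TCP orientation; "contact_force": force on the tool from outside, world axes, zero at the start; "torque": the same for the moment, N m; "width": opening from 0.0 (shut) to 1.0 (fully open).
Only numpy, scipy, OpenCV 4.12 (cv2) and the standard library are available. Lean on these libraries where they do the work, as an engineer would, in place of code of your own. Each camera call takes 0.05 s, during which the arm holds its last target.

## Working session

There is one attempt and no reset: what is moved stays moved. The work goes in short steps, Python scripts to look and compute and a tool call to move; the robot and the scene stay as the last step left them, time stands still between calls to the robot, and variables do not carry over. Pictures are saved under pics/ and viewed, and the job is handed in when it is done.

Besides the shell and the picture viewer there is one more tool, called after "Call:" as a command line: name --argument value ..., lists and objects as JSON in quotes. play_rows: Moves the arm, as the interface text tells. Its arguments: {"type":"object","properties":{"commands":{"type":"array"}},"required":["commands"]}

```bash
mkdir -p pics; cat > h.py <<'E'
import numpy as np,cv2
from plant import manip,optics
def cap(name,fn):
    c=optics.calibration(name);im=optics.capture(name)
    cv2.imwrite('pics/'+fn,cv2.cvtColor(im,cv2.COLOR_RGB2BGR));np.savez('pics/'+fn+'.npz',K=c['camera_matrix'],T=c['camera_from_world'],im=im)
    return im
def load(fn):
    d=np.load('pics/'+fn+'.npz');return d['K'],d['T'],d['im']
def ray(K,T,u,v,z):
    R=T[:3,:3];t=T[:3,3];o=-R.T@t;d=R.T@np.linalg.inv(K)@np.array([u,v,1.]);return o+d*(z-o[2])/d[2]
def proj(K,T,p):
    q=K@(T[:3,:3]@np.array(p)+T[:3,3]);return q[:2]/q[2]
E
python3 - <<'E'
from h import *
o=manip.get_obs();print({k:np.round(v,3) for k,v in o.items()})
for n in['top','side','wrist']:
    cap(n,n+'0.png');K,T,_=load(n+'0.png');print(n,-T[:3,:3].T@T[:3,3],T[2,:3],K[0,0])
E
```

```text
{'t': np.float64(0.0), 'q': array([64.601, 24.449,  4.23 , 92.053, -1.954, 63.644, -3.845]), 'dq': array([-0.08 , -0.115, -0.053,  0.005, -0.025,  0.015,  0.101]), 'joint_torque': array([-0.0000e+00, -9.3582e+01,  3.6660e+00, -4.5421e+01, -4.9000e-02,
        2.0000e-02,  0.0000e+00]), 'tool_pos': array([ 0.195, -0.646,  0.205]), 'tool_rot': array([-86.236,  89.927, 110.597]), 'contact_force': array([ 0.151, -0.289, -0.233]), 'torque': array([-0.041,  0.005, -0.029]), 'width': np.float64(0.995)}
top [0.48332993 0.04569121 0.87337014] [ 0.10780637  0.00830009 -0.99413726] 367.7883553150434
side [ 0.4565632  -0.48897251  0.4778446 ] [ 0.20266158  0.77773814 -0.59502242] 364.49837233388115
wrist [ 0.27179157 -0.62248993  0.38395343] [-0.26083747 -0.07792244 -0.96223277] 277.7396682790698
```

View pics/top0.png

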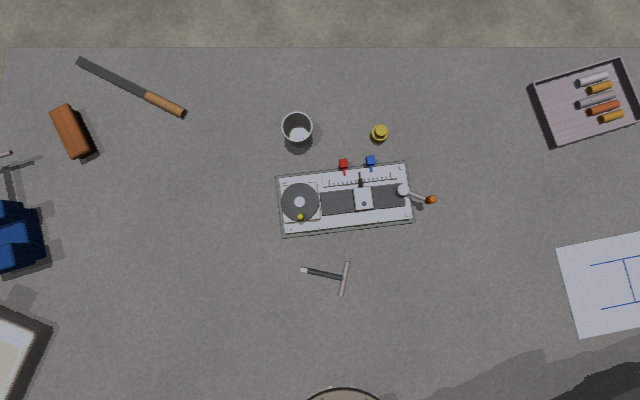

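View pics/side0.png

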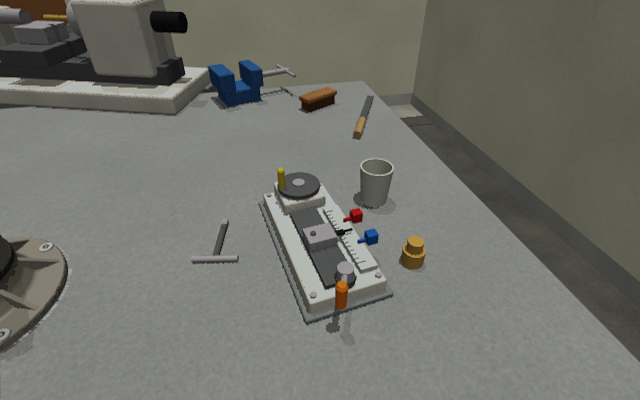

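The top view shows the disc at (300,202), the pin at (300,217), the pointer at about (361,180), the red blade at (344,172), the blue one at (370,165) and the knob at (431,199). Next I measure these by colour.

```bash
python3 - <<'E'
from h import *
for n in['top','side']:
    K,T,im=load(n+'0.png')
    hsv=cv2.cvtColor(im,cv2.COLOR_RGB2HSV)
    print(n,'origin proj',proj(K,T,[0.5,0,0]),proj(K,T,[.6,0,0]),proj(K,T,[.5,.1,0]))
    for c,lo,hi in[('red',(0,150,60),(4,255,255)),('orange',(6,170,80),(14,255,255)),('yellow',(22,160,60),(32,255,255)),('blue',(105,150,60),(130,255,255))]:
        m=cv2.inRange(hsv,lo,hi);k,l,s,ce=cv2.connectedComponentsWithStats(m)
        for i in range(1,k):
            if s[i,4]>8 and 200<ce[i][0]<450 and 120<ce[i][1]<330:print(c,s[i],ce[i].round(1))
K,T,im=load('top0.png')
cr=im[140:250,265:445];cv2.imwrite('pics/z0.png',cv2.cvtColor(cv2.resize(cr,None,fx=4.4,fy=4.4,interpolation=cv2.INTER_CUBIC),cv2.COLOR_RGB2BGR))
K,T,im=load('side0.png')
cr=im[150:320,245:445];cv2.imwrite('pics/z1.png',cv2.cvtColor(cv2.resize(cr,None,fx=3.5,fy=3.5,interpolation=cv2.INTER_CUBIC),cv2.COLOR_RGB2BGR))
E
```

```text
top origin proj [343.42182087 226.41297129] [343.34452048 184.48124085] [301.15201115 226.22109027]
red [339 159   9  16  74] [343.  163.9]
orange [428 195   7   8  25] [430.2 199.1]
yellow [298 213   6   7  23] [300.4 216.3]
blue [366 156   9   9  65] [369.8 159.6]
blue [369 165   3   7  13] [370.5 167.5]
side origin proj [281.08777832 248.58402508] [333.32706678 239.79832599] [273.80019803 215.17806252]
red [344 208  19  15 163] [354.7 215.6]
orange [335 282  13  27 243] [340.9 296.4]
yellow [278 168   7  20 116] [281.  177.8]
blue [365 229  13  16 145] [371.7 236.2]
blue [358 237   9   6  32] [362.5 239.8]
```

View pics/z0.png

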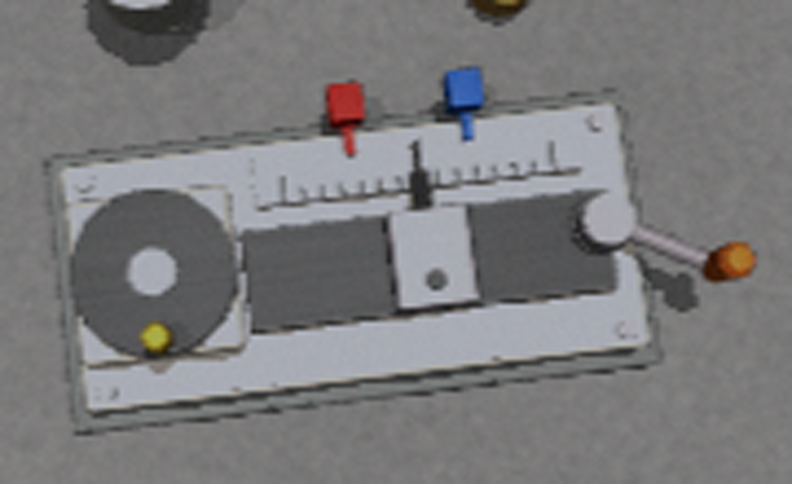

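View pics/z1.png

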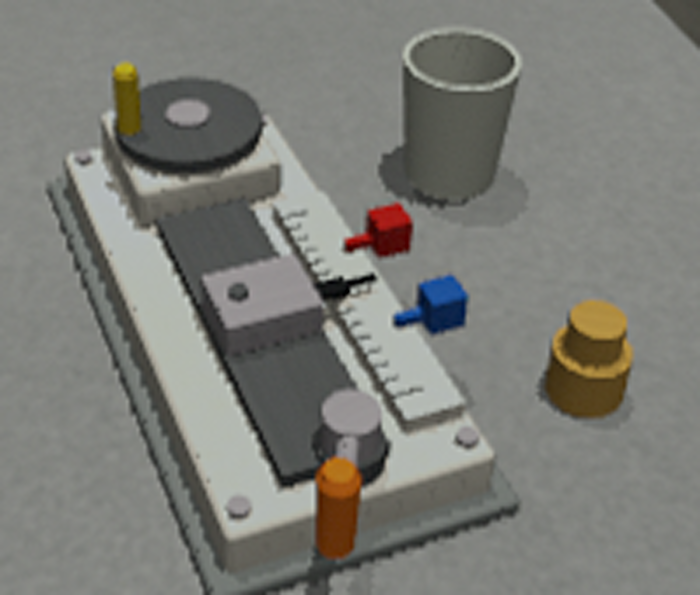

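The hub is at zoom (152,271), the boss at (607,219), the pin top at (155,337), the knob top at (737,258), the pointer tip at (416,145) and the red blade at (348,140).

```bash
python3 - <<'E'
from h import *
K,T,im=load('top0.png')
z=lambda x,y:(265+(x+.5)/4.4-.5,140+(y+.5)/4.4-.5)
P={}
for n,p,h in[('hub',(152,271),.077),('boss',(607,219),.067),('pin',(155,336),.114),('knob',(737,258),.1),('ptr',(416,145),.055),('ptrbase',(420,180),.055),('redtip',(350,152),.050),('redbl',(347,128),.05),('redblk',(345,103),.06),('blue',(467,136),.05)]:
    P[n]=ray(K,T,*z(*p),h)
h,b=P['hub'][:2],P['boss'][:2]
ey=(h-b)/np.linalg.norm(h-b);ex=np.array([ey[1],-ey[0]]);o=b+ey*.12
print('dist',np.linalg.norm(h-b),'yaw',np.degrees(np.arctan2(ex[1],ex[0])),'origin',o)
for n,p in P.items():print(n,p.round(4),'gauge',((p[:2]-o)@ex*1e3).round(1),((p[:2]-o)@ey*1e3).round(1))
for a,c in[('pin','hub'),('knob','boss')]:
    d=P[a]-P[c];print(a,np.linalg.norm(d[:2]),np.degrees(np.arctan2(d[:2]@ey,d[:2]@ex)))
# side check
Ks,Ts,_=load('side0.png')
for n in P:print(n,((proj(Ks,Ts,P[n])-[245,150])*3.5).round())
E
```

```text
dist 0.22878822940441126 yaw 7.010293361622827 origin [ 0.56597241 -0.00785682]
hub [0.5527 0.1001 0.077 ] gauge -0.0 108.8
boss [ 0.5806 -0.127   0.067 ] gauge -0.0 -120.0
pin [0.5189 0.0958 0.114 ] gauge -34.1 108.7
knob [ 0.5581 -0.1817  0.1   ] gauge -29.1 -171.6
ptr [ 0.6198 -0.0327  0.055 ] gauge 50.4 -31.3
ptrbase [ 0.6018 -0.0347  0.055 ] gauge 32.2 -31.0
redtip [0.6169 0.0007 0.05  ] gauge 51.6 2.3
redbl [0.6294 0.0022 0.05  ] gauge 64.2 2.3
redblk [0.6405 0.0038 0.06  ] gauge 75.4 2.4
blue [ 0.6254 -0.0595  0.05  ] gauge 52.7 -58.5
pin 0.034087919845543435 -179.80178693060836
knob 0.05919332417855927 -119.41457302675077
hub [184. 108.]
boss [346. 405.]
pin [121.  63.]
knob [334. 459.]
ptr [367. 271.]
ptrbase [333. 279.]
redtip [342. 238.]
redbl [364. 233.]
redblk [384. 213.]
blue [394. 312.]
```

```bash
cat >> h.py <<'E'
from scipy.spatial.transform import Rotation as Ro
def pose():
    o=manip.get_obs();return o,np.array(o['tool_pos']),Ro.from_euler('xyz',o['tool_rot'],degrees=True)
E
python3 - <<'E'
from h import *
o,p,R=pose();M=R.as_matrix();print(M.round(3));print('jaw az',np.degrees(np.arctan2(M[1,1],M[0,1])),'tcp az',np.degrees(np.arctan2(p[1],p[0])))
for w in [[.3,.2,0],[.02,.55,0]]: print((M.T@np.array(w)*100).round(1))
K,T,_=load('top0.png');print(ray(K,T,297,127,.085),ray(K,T,380,132,.05))
E
```

```text
[[-0.     0.289 -0.957]
 [ 0.001 -0.957 -0.289]
 [-1.    -0.001  0.   ]]
jaw az -73.17289577348889 tcp az -73.17056838735276
[  0.  -10.5 -34.5]
[  0.  -52.1 -17.8]
[0.7158464  0.10614862 0.085     ] [ 0.71486727 -0.08153003  0.05      ]
```

Call:
play_rows --commands '[[[0, -0.9, -2.9], [0, 0, 0], -1], [[0, -0.9, -2.9], [0, 0, 0], -1], [[0, -0.9, -2.9], [0, 0, 0], -1], [[0, -0.9, -2.9], [0, 0, 0], -1], [[0, -0.9, -2.9], [0, 0, 0], -1], [[0, -0.9, -2.9], [0, 0, 0], -1], [[0, -0.9, -2.9], [0, 0, 0], -1], [[0, -0.9, -2.9], [0, 0, 0], -1], [[0, -0.9, -2.9], [0, 0, 0], -1], [[0, -0.9, -2.9], [0, 0, 0], -1], [[0, -0.9, -2.9], [0, 0, 0], -1], [[0, -0.9, -2.9], [0, 0, 0], -1]]'

```text
t: 1.35
tool_pos: [0.4981, -0.441, 0.2053]
tool_rot: [-58.6, 90.0, 138.2]
contact_force: [0.5, -0.2, -0.3]
width: 1.001
```

Call:
play_rows --commands '[[[0, -2.9, -1], [0, 0, 0], -0.4], [[0, -2.9, -1], [0, 0, 0], -0.4], [[0, -2.9, -1], [0, 0, 0], -0.4], [[0, -2.9, -1], [0, 0, 0], -0.4], [[0, -2.9, -1], [0, 0, 0], -0.4], [[0, -2.9, -1], [0, 0, 0], -0.4], [[0, -2.9, -1], [0, 0, 0], -0.4], [[0, -2.9, -1], [0, 0, 0], -0.4], [[0, -2.9, -1], [0, 0, 0], -0.4], [[0, -2.9, -1], [0, 0, 0], -0.4], [[0, -2.9, -1], [0, 0, 0], -0.4], [[0, -2.9, -1], [0, 0, 0], -0.4], [[0, -2.9, -1], [0, 0, 0], -0.4], [[0, -2.9, -1], [0, 0, 0], -0.4], [[0, -2.9, -1], [0, 0, 0], -0.4], [[0, -2.9, -1], [5, 0, 0], -0.4], [[0, -2.9, -1], [5, 0, 0], -0.4], [[0, 0, 0], [0, 0, 0], -0.4]]'

```text
t: 3.15
tool_pos: [0.5198, 0.0831, 0.2055]
tool_rot: [-101.8, 89.9, 85.1]
contact_force: [0.6, -1.3, -0.2]
width: 0.702
```

```bash
cat > st.py <<'E'
from h import *
o,p,R=pose();M=R.as_matrix()
print('t',o['t'],'q',np.round(o['q'],1),'p',p.round(4),'jaw',np.degrees(np.arctan2(M[1,1],M[0,1])).round(2),'tilt',M[2].round(3),'F',np.round(o['contact_force'],1),'w',round(float(o['width']),3))
def tool(w): return (M.T@np.array(w)*100).round(2)
E
python3 - <<'E'
from st import *
print(tool([.5189-p[0],.0958-p[1],0]))
E
```

```text
t 3.15 q [   0.2   11.6  -18.5  110.     4.2   59.  -103.1] p [0.5198 0.0831 0.2055] jaw -83.08 tilt [-1.    -0.001 -0.   ] F [ 0.6 -1.3 -0.2] w 0.702
[ 0.   -1.27 -0.06]
```

Call:
play_rows --commands '[[[0, -0.6, 0], [0, 0, 0], 0.2], [[0, -0.67, -0.06], [0, 0, 0], 0.2], [[0, 0, 0], [0, 0, 0], 0.2], [[3, 0, 0], [0, 0, 0], 0.2], [[3, 0, 0], [0, 0, 0], 0.2], [[3, 0, 0], [0, 0, 0], 0.2], [[2, 0, 0], [0, 0, 0], 0.2], [[1, 0, 0], [0, 0, 0], 0.4], [[0, 0, 0], [0, 0, 0], 0.4]]'

```text
t: 4.05
tool_pos: [0.5184, 0.0911, 0.0846]
tool_rot: [5.0, 89.9, -168.2]
contact_force: [0.4, 0.5, 0.0]
width: 0.309
```

```bash
python3 - <<'E'
from st import *
cap('side','s1.png');cap('wrist','w1.png')
im=load('s1.png')[2];cv2.imwrite('pics/s1z.png',cv2.cvtColor(cv2.resize(im[100:300,200:440],None,fx=3,fy=3),cv2.COLOR_RGB2BGR))
E
```

```text
t 4.05 q [  -2.1   20.2  -17.8  116.3    8.6   44.8 -108.1] p [0.5184 0.0911 0.0846] jaw -83.19 tilt [-1.     0.     0.002] F [0.4 0.5 0. ] w 0.309
```

View pics/s1z.png

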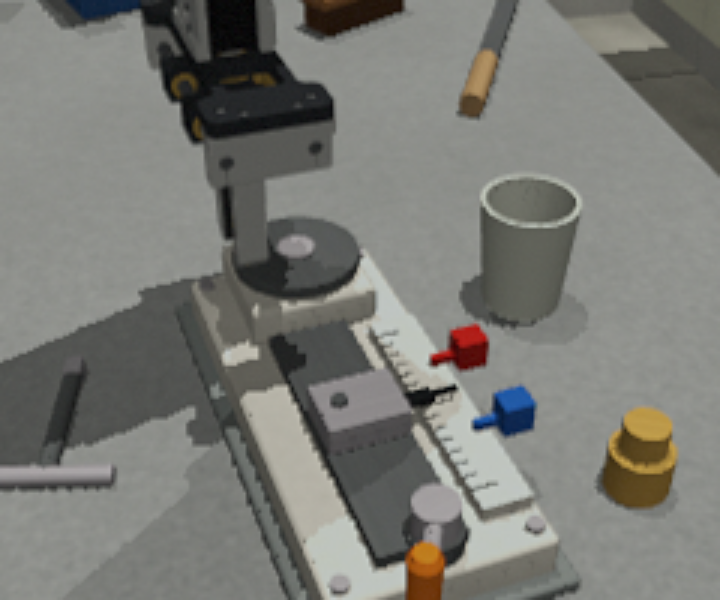

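View pics/w1.png

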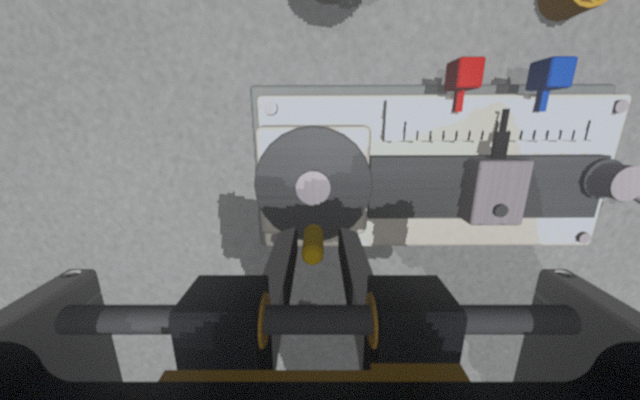

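The pin (wrist view 313,244) sits between the fingers with play on both sides. The pointer reads about 505 px against red at about 459. I'll lead the pin round anticlockwise.

Call:
play_rows --commands '[[[0, 0, -0.05], [-8, 0, 0], 0.4], [[0, 0.47, -0.03], [-8, 0, 0], 0.4], [[0, 0.47, -0.03], [-8, 0, 0], 0.4], [[0, 0.47, -0.03], [-8, 0, 0], 0.4], [[0, 0.47, -0.03], [-8, 0, 0], 0.4], [[0, 0.47, -0.03], [-8, 0, 0], 0.4], [[0, 0.47, -0.03], [-8, 0, 0], 0.4], [[0, 0.47, -0.03], [-8, 0, 0], 0.4], [[0, 0.47, -0.03], [-8, 0, 0], 0.4]]'

```text
t: 5.05
tool_pos: [0.5456, 0.0665, 0.0867]
tool_rot: [42.2, 89.9, -58.6]
contact_force: [-3.4, -2.0, 1.6]
width: 0.301
```

```bash
cat > ck.py <<'E'
from st import *
H=np.array([.5527,.1001])
d=p[:2]-H;print('r',np.linalg.norm(d)*1e3,'tcp ang',np.degrees(np.arctan2(d[1],d[0])),'jaw-tan',(np.degrees(np.arctan2(M[1,1],M[0,1])-np.arctan2(d[1],d[0]))-90+90)%180-90)
E
python3 - <<'E'
from ck import *
cap('wrist','w2.png')
E
```

```text
t 5.05 q [ 12.6  24.  -32.2 112.7  17.   47.9 -39.8] p [0.5456 0.0665 0.0867] jaw -10.86 tilt [-1.     0.001  0.001] F [-3.4 -2.   1.6] w 0.301
r 34.35946547484998 tcp ang -101.91155400800675 jaw-tan 1.0477785499085144
```

View pics/w2.png

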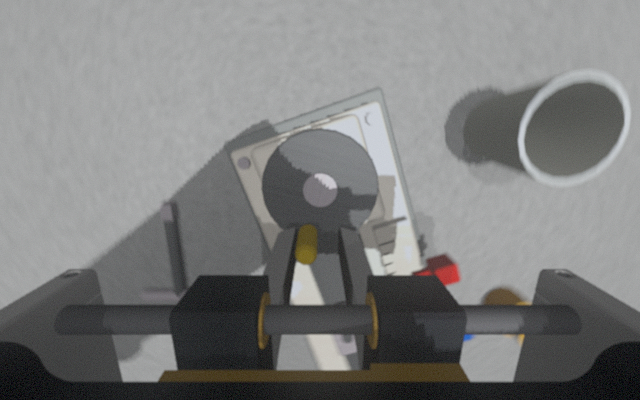

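The pin follows on the left finger (305,243). I'll continue.

Call:
play_rows --commands '[[[0, 0.47, -0.03], [-8, 0, 0], 0.4], [[0, 0.47, -0.03], [-8, 0, 0], 0.4], [[0, 0.47, -0.03], [-8, 0, 0], 0.4], [[0, 0.47, -0.03], [-8, 0, 0], 0.4], [[0, 0.47, -0.03], [-8, 0, 0], 0.4], [[0, 0.47, -0.03], [-8, 0, 0], 0.4], [[0, 0.47, -0.03], [-8, 0, 0], 0.4], [[0, 0.47, -0.03], [-8, 0, 0], 0.4], [[0, 0.47, -0.03], [-8, 0, 0], 0.4], [[0, 0.47, -0.03], [-8, 0, 0], 0.4]]'

```text
t: 6.1
tool_pos: [0.5844, 0.0867, 0.0865]
tool_rot: [-28.9, 89.9, -50.0]
contact_force: [0.2, -3.5, -0.8]
width: 0.299
```

```bash
python3 ck.py
```

```text
t 6.1 q [ 22.6  32.3 -48.9 106.8  29.8  54.5  29. ] p [0.5844 0.0867 0.0865] jaw 68.91 tilt [-1.    -0.001  0.002] F [ 0.2 -3.5 -0.8] w 0.299
r 34.42338681022923 tcp ang -22.98703160096681 jaw-tan 1.9013056963377153
```

Call:
play_rows --commands '[[[0, 0.47, -0.03], [-8, 0, 0], 0.4], [[0, 0.47, -0.03], [-8, 0, 0], 0.4], [[0, 0.47, -0.03], [-8, 0, 0], 0.4], [[0, 0.47, -0.03], [-8, 0, 0], 0.4], [[0, 0.47, -0.03], [-8, 0, 0], 0.4]]'

```text
t: 6.6
tool_pos: [0.5851, 0.1101, 0.0865]
tool_rot: [-57.3, 89.9, -38.3]
contact_force: [-0.9, -3.3, -1.1]
width: 0.301
```

```bash
python3 ck.py
```

```text
t 6.6 q [ 25.8  36.5 -57.6 105.9  36.4  58.2  61.7] p [0.5851 0.1101 0.0865] jaw 108.92 tilt [-1.    -0.002  0.001] F [-0.9 -3.3 -1.1] w 0.301
r 33.89734266207537 tcp ang 17.11279665234301 jaw-tan 1.8056034385142254
```

Call:
play_rows --commands '[[[0, -0.6, 0], [0, 0, 0], 0.3], [[-2.5, 0, 0], [0, 0, 0], 0.2], [[-2.5, 0, 0], [0, 0, 0], 0.2], [[0, 0, 0], [0, 0, 0], 0.2]]'

```text
t: 7.0
tool_pos: [0.588, 0.1052, 0.1389]
tool_rot: [-14.3, 89.7, 4.1]
contact_force: [0.2, 0.0, -0.7]
width: 0.4
```

Call:
play_rows --commands '[[[0, 0, 0], [8.5, 0, 0], 0.2], [[0, 0, 0], [8.5, 0, 0], 0.2], [[0, 0, 0], [8.5, 0, 0], 0.2], [[0, 0, 0], [8.5, 0, 0], 0.2], [[0, 0, 0], [8.5, 0, 0], 0.2], [[0, 0, 0], [8.5, 0, 0], 0.2], [[0, 0, 0], [8.5, 0, 0], 0.2], [[0, 0, 0], [8.5, 0, 0], 0.2], [[0, 0, 0], [8.5, 0, 0], 0.2], [[0, 0, 0], [8.5, 0, 0], 0.2], [[0, 0, 0], [8.5, 0, 0], 0.2], [[0, 0, 0], [8.5, 0, 0], 0.2], [[0, 0, 0], [8.5, 0, 0], 0.2], [[0, 0, 0], [8.5, 0, 0], 0.2], [[0, 0, 0], [8.5, 0, 0], 0.2], [[0, 0, 0], [8.5, 0, 0], 0.2], [[0, 0, 0], [8.5, 0, 0], 0.2], [[0, 0, 0], [8.5, 0, 0], 0.2], [[0, 0, 0], [8.5, 0, 0], 0.2], [[0, 0, 0], [8.5, 0, 0], 0.2]]'

```text
t: 9.0
tool_pos: [0.5865, 0.1046, 0.1359]
tool_rot: [157.5, 89.9, 5.7]
contact_force: [-0.2, 0.8, 0.2]
width: 0.398
```

```bash
python3 - <<'E'
from ck import *
cap('wrist','w3.png');cap('top','t3.png')
K,T,im=load('t3.png');cv2.imwrite('pics/z3.png',cv2.cvtColor(cv2.resize(im[120:250,255:445],None,fx=4,fy=4,interpolation=cv2.INTER_CUBIC),cv2.COLOR_RGB2BGR))
E
```

```text
t 9.0 q [  2.2  22.8 -23.3 105.1  10.9  54.2 -87.7] p [0.5865 0.1046 0.1359] jaw -61.86 tilt [-1.     0.    -0.001] F [-0.2  0.8  0.2] w 0.398
r 34.098404461449725 tcp ang 7.628653241010541 jaw-tan 20.510527599404583
```

View pics/w3.png

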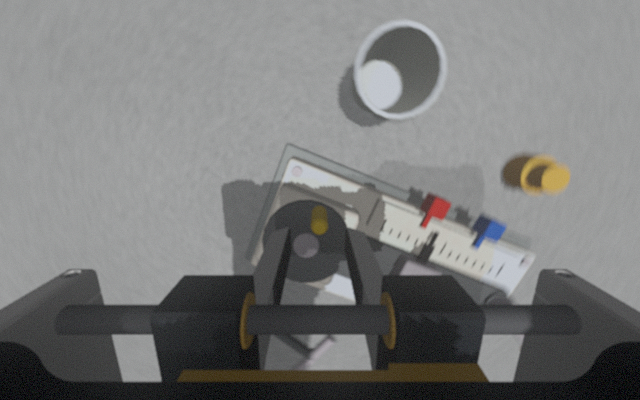

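View pics/z3.png

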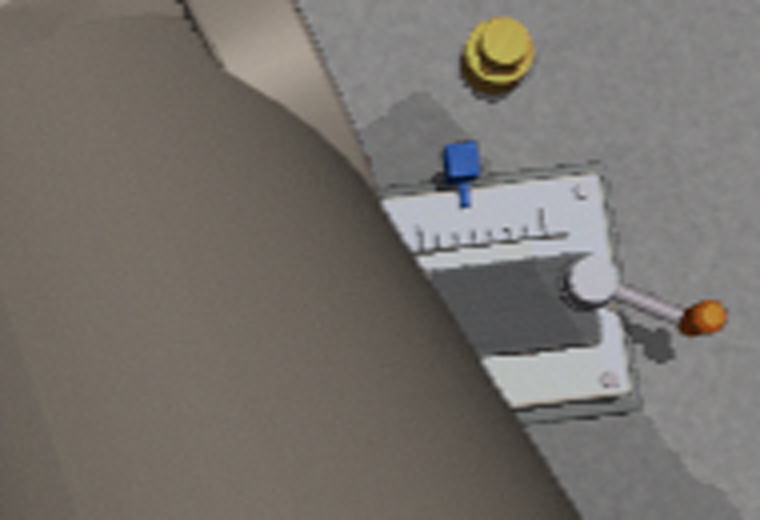

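Call:
play_rows --commands '[[[0, 0, 0], [8.5, 0, 0], 0.2], [[0, 0, 0], [8.5, 0, 0], 0.2], [[2, 0, 0], [0, 0, 0], 0.2], [[2, 0, 0], [0, 0, 0], 0.2], [[0.9, 0, 0], [0, 0, 0], 0.4], [[0, 0, 0], [0, 0, 0], 0.4]]'

```text
t: 9.7
tool_pos: [0.5855, 0.1048, 0.0856]
tool_rot: [-2.9, 89.9, -171.0]
contact_force: [-0.4, -0.0, -0.8]
width: 0.307
```

```bash
python3 ck.py
```

```text
t 9.7 q [  -1.2   25.9  -19.3  107.4   11.    48.6 -104.1] p [0.5855 0.1048 0.0856] jaw -78.12 tilt [-1.    -0.     0.002] F [-0.4 -0.  -0.8] w 0.307
r 33.17668711075674 tcp ang 8.144504284128505 jaw-tan 3.7362061799553885
```

Call:
play_rows --commands '[[[0, -0.47, -0.02], [-5, 0, 0], 0.4], [[0, -0.47, 0.03], [-8, 0, 0], 0.4], [[0, -0.47, 0.03], [-8, 0, 0], 0.4], [[0, -0.47, 0.03], [-8, 0, 0], 0.4], [[0, -0.47, 0.03], [-8, 0, 0], 0.4], [[0, -0.47, 0.03], [-8, 0, 0], 0.4], [[0, -0.47, 0.03], [-8, 0, 0], 0.4], [[0, -0.47, 0.03], [-8, 0, 0], 0.4]]'

```text
t: 10.5
tool_pos: [0.564, 0.132, 0.0877]
tool_rot: [96.3, 89.9, -10.6]
contact_force: [2.5, -1.8, -0.5]
width: 0.304
```

```bash
python3 ck.py
```

```text
t 10.5 q [  7.1  26.7 -33.7 108.9  19.1  49.9 -53. ] p [0.564  0.132  0.0877] jaw -16.84 tilt [-1.     0.002 -0.   ] F [ 2.5 -1.8 -0.5] w 0.304
r 33.84001778903979 tcp ang 70.55877224847616 jaw-tan 2.600629732999039
```

Call:
play_rows --commands '[[[0, -0.47, 0.03], [-8, 0, 0], 0.4], [[0, -0.47, 0.03], [-8, 0, 0], 0.4], [[0, -0.47, 0.03], [-8, 0, 0], 0.4], [[0, -0.47, 0.03], [-8, 0, 0], 0.4], [[0, -0.47, 0.03], [-8, 0, 0], 0.4], [[0, -0.47, 0.03], [-8, 0, 0], 0.4], [[0, -0.47, 0.03], [-8, 0, 0], 0.4], [[0, -0.47, 0.03], [-8, 0, 0], 0.4], [[0, 0, 0], [0, 0, 0], 0.4]]'

```text
t: 11.4
tool_pos: [0.5291, 0.1231, 0.0874]
tool_rot: [47.6, 89.9, 4.6]
contact_force: [-0.3, 0.5, 0.1]
width: 0.299
```

```bash
python3 - <<'E'
from ck import *
cap('wrist','w4.png');cap('side','s4.png');cap('top','t4.png')
K,T,im=load('s4.png');cv2.imwrite('pics/z4.png',cv2.cvtColor(cv2.resize(im[150:320,245:445],None,fx=3.5,fy=3.5,interpolation=cv2.INTER_CUBIC),cv2.COLOR_RGB2BGR))
E
```

```text
t 11.4 q [ 19.4  27.9 -49.1 112.8  27.   51.2   3.2] p [0.5291 0.1231 0.0874] jaw 46.97 tilt [-1.     0.001  0.001] F [-0.3  0.5  0.1] w 0.299
r 32.95344119656803 tcp ang 135.84708091728888 jaw-tan 1.1201119024975128
```

View pics/z4.png

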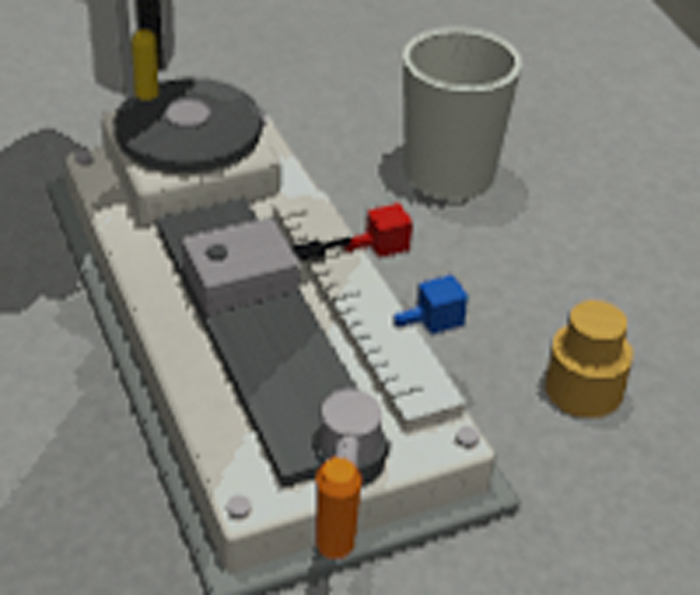

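View pics/t4.png

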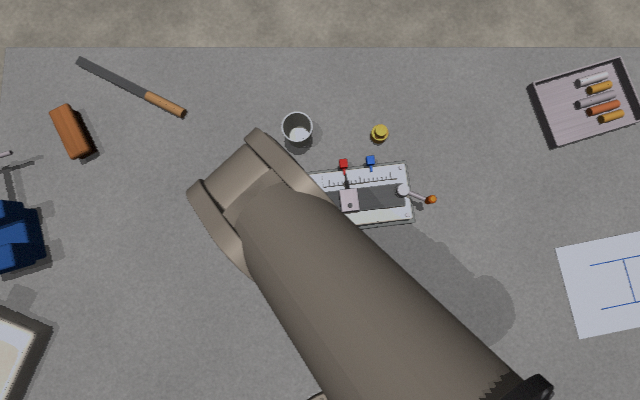

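Pointer and red blade are both visible in the top view (346,180). I'll measure the offset there.

```bash
cat > zt.py <<'E'
import sys
from h import *
fn=sys.argv[1]
K,T,im=load(fn);cv2.imwrite('pics/z_'+fn,cv2.cvtColor(cv2.resize(im[150:210,315:385],None,fx=10,fy=10,interpolation=cv2.INTER_CUBIC),cv2.COLOR_RGB2BGR))
E
python3 zt.py t4.png; python3 zt.py top0.png
```

```text
(no output)
```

View pics/z_t4.png

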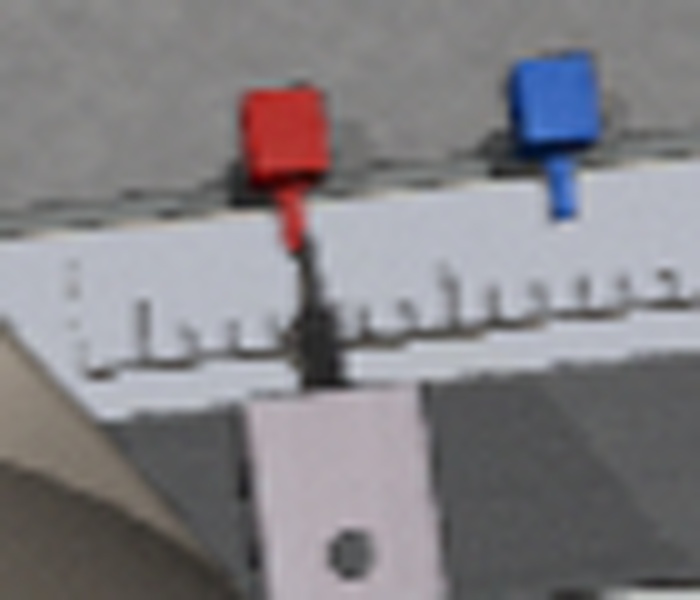

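View pics/z_top0.png

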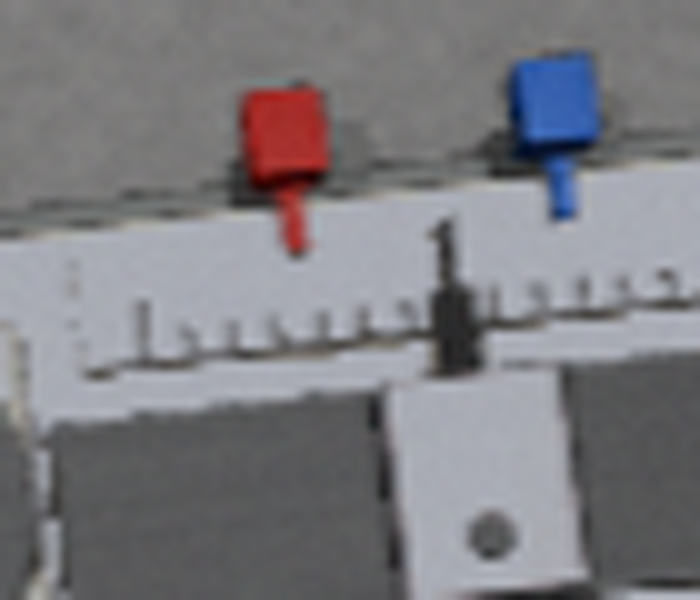

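View pics/w4.png

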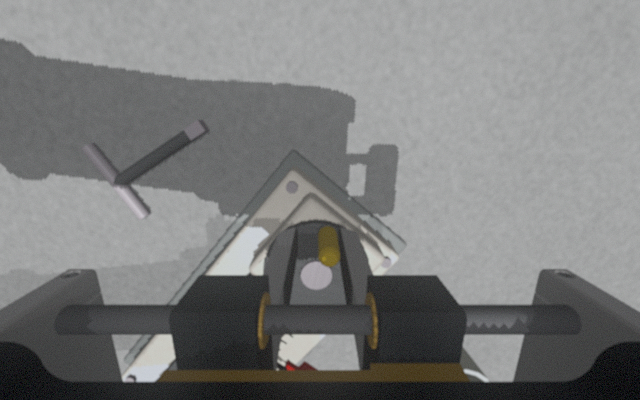

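About 2 mm remain (pointer at 302 against blade at 293, 4.5 px/mm), so about 20° of crank.

Call:
play_rows --commands '[[[0, -0.47, 0.03], [-8, 0, 0], 0.4], [[0, -0.47, 0.03], [-8, 0, 0], 0.4], [[0, -0.24, 0.01], [-4, 0, 0], 0.4], [[0, 0, 0], [0, 0, 0], 0.4], [[0, 0, 0], [0, 0, 0], 0.4]]'

```text
t: 12.05
tool_pos: [0.5223, 0.1138, 0.0866]
tool_rot: [27.3, 90.0, 3.9]
contact_force: [0.2, 0.2, 0.1]
width: 0.301
```

```bash
python3 - <<'E'
from ck import *
cap('top','t5.png')
E
python3 zt.py t5.png
```

```text
t 12.05 q [ 23.8  29.  -53.7 113.7  29.6  52.1  21.1] p [0.5223 0.1138 0.0866] jaw 66.59 tilt [-1.  0.  0.] F [0.2 0.2 0.1] w 0.301
r 33.377311383825806 tcp ang 155.80136029636122 jaw-tan 0.792903878743914
```

View pics/z_t5.png

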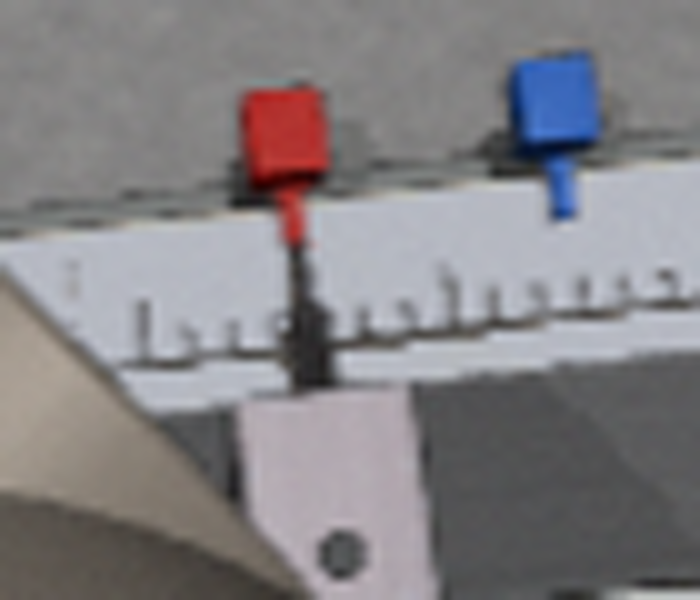

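Looks aligned; I'll check it at sub-pixel level with row centroids cast onto the right heights.

```bash
cat > meas.py <<'E'
import sys
from h import *
yaw=np.radians(7.01);ex=np.array([np.cos(yaw),np.sin(yaw)]);ey=np.array([-ex[1],ex[0]]);o=np.array([.56597,-.00786])
def meas(fn,zr=.048):
    K,T,im=load(fn);f=im.astype(float)
    red=np.clip(f[...,0]-np.maximum(f[...,1],f[...,2])-15,0,None)
    pr=[];pp=[]
    for v in range(169,174):
        w=red[v,335:352]
        if w.sum()>40:pr.append(((ray(K,T,(w*np.arange(335,352)).sum()/w.sum(),v,zr)[:2]-o)@np.array([ex,ey]).T*1e3))
    g=f.max(2)
    for v in range(174,179):
        row=g[v,335:375];bg=np.median(row);w=np.clip(bg-row-40,0,None)
        c=int(w.argmax());w[:max(0,c-3)]=0;w[c+4:]=0
        pp.append((ray(K,T,335+(w*np.arange(40)).sum()/w.sum(),v,.055)[:2]-o)@np.array([ex,ey]).T*1e3)
    pr=np.array(pr);pp=np.array(pp);print(fn,'red',pr.round(1).tolist(),'\n ptr',pp.round(1).tolist(),'\n diff',pp[:,1].mean()-pr[:,1].mean())
for f in sys.argv[1:]:meas(f)
E
python3 meas.py top0.png t4.png t5.png
```

```text
top0.png red [[63.9, 2.4], [61.5, 2.2], [59.2, 2.1], [56.9, 2.0], [54.6, 2.3]] 
 ptr [[47.2, -30.8], [44.9, -30.7], [42.6, -30.5], [40.4, -30.1], [38.0, -30.8]] 
 diff -32.79650330310897
t4.png red [[63.9, 2.4], [61.5, 2.1], [59.2, 2.1], [56.9, 2.0], [54.7, 2.8]] 
 ptr [[50.9, 0.4], [48.8, 1.5], [46.4, 0.8], [44.1, 0.8], [41.8, 0.6]] 
 diff -1.4812068036388901
t5.png red [[63.9, 2.4], [61.5, 2.2], [59.2, 2.1], [56.9, 2.0], [54.6, 2.5]] 
 ptr [[51.2, 2.6], [48.9, 2.7], [46.6, 2.7], [44.3, 2.7], [42.1, 2.9]] 
 diff 0.4736116842808138
```

Pointer is within about 0.5 mm of red with no contact force. I'll back off, lift and go above the knob.

Call:
play_rows --commands '[[[0, 0.5, 0], [0, 0, 0], 0.3], [[0, 0, 0], [0, 0, 0], 0.2], [[-2.5, 0, 0], [0, 0, 0], 0.2], [[-3, 0, 0], [0, 0, 0], 0.2], [[-3, 0, 0], [0, 0, 0], 0.2], [[0, 0, 0], [0, 0, 0], 0.2]]'

```text
t: 12.7
tool_pos: [0.5256, 0.1192, 0.1748]
tool_rot: [29.4, 89.7, 6.2]
contact_force: [-0.0, 0.5, 0.6]
width: 0.399
```

```bash
python3 - <<'E'
from ck import *
print(tool([.5581-p[0],-.1817-p[1],0]))
cap('top','t6.png')
E
python3 meas.py t6.png
```

```text
t 12.7 q [ 28.   22.9 -58.5 108.9  22.6  60.3  26.9] p [0.5256 0.1192 0.1748] jaw 66.8 tilt [-1.     0.002  0.004] F [-0.   0.5  0.6] w 0.399
r 33.15532039746315 tcp ang 144.74654019866634 jaw-tan 12.05073336397598
[ -0.   -26.38  14.84]
t6.png red [[63.9, 2.4], [61.5, 2.2], [59.2, 2.1], [56.9, 2.0], [54.6, 2.6]] 
 ptr [[51.2, 2.6], [48.9, 2.7], [46.6, 2.7], [44.3, 2.7], [42.1, 3.0]] 
 diff 0.49554985390096906
```

Call:
play_rows --commands '[[[0, -2.2, 1.24], [0, 0, 0], 0.2], [[0, -2.2, 1.24], [0, 0, 0], 0.2], [[0, -2.2, 1.24], [0, 0, 0], 0.2], [[0, -2.2, 1.24], [0, 0, 0], 0.2], [[0, -2.2, 1.24], [0, 0, 0], 0.2], [[0, -2.2, 1.24], [0, 0, 0], 0.2], [[0, -2.2, 1.24], [0, 0, 0], 0.2], [[0, -2.2, 1.24], [0, 0, 0], 0.2], [[0, -2.2, 1.24], [0, 0, 0], 0.2], [[0, -2.2, 1.24], [0, 0, 0], 0.2], [[0, -2.2, 1.24], [0, 0, 0], 0.2], [[0, -2.2, 1.24], [0, 0, 0], 0.2]]'

```text
t: 13.95
tool_pos: [0.5565, -0.1839, 0.1703]
tool_rot: [-171.2, 89.9, 165.6]
contact_force: [0.7, 0.6, -0.9]
width: 0.402
```

Call:
play_rows --commands '[[[0, 0, 0], [8, 0, 0], 0.2], [[0, 0, 0], [8, 0, 0], 0.2], [[0, 0, 0], [8, 0, 0], 0.2], [[0, 0, 0], [8, 0, 0], 0.2], [[0, 0, 0], [8, 0, 0], 0.2], [[0, 0, 0], [8, 0, 0], 0.2], [[0, 0, 0], [8, 0, 0], 0.2], [[0, 0, 0], [8, 0, 0], 0.2], [[0, 0, 0], [8, 0, 0], 0.2], [[0, 0, 0], [8, 0, 0], 0.2], [[0, 0, 0], [8, 0, 0], 0.2], [[0, 0, 0], [0, 0, 0], 0.2]]'

```text
t: 15.15
tool_pos: [0.5565, -0.1828, 0.1705]
tool_rot: [-69.2, 89.9, 179.5]
contact_force: [-0.2, -0.1, -0.3]
width: 0.401
```

```bash
python3 - <<'E'
from st import *
print(tool([.5581-p[0],-.1817-p[1],0]))
cap('wrist','w7.png');cap('top','t7.png')
E
python3 meas.py t7.png
```

```text
t 15.15 q [ 39.8  21.7 -34.9 104.   14.3  58.9 -22. ] p [ 0.5565 -0.1828  0.1705] jaw -21.33 tilt [-1.    -0.001  0.001] F [-0.2 -0.1 -0.3] w 0.401
[-0.    0.11 -0.16]
t7.png red [[63.9, 2.5], [61.5, 2.2], [59.2, 2.1], [56.9, 2.0], [54.6, 2.5]] 
 ptr [[51.2, 2.6], [48.9, 2.6], [46.6, 2.5], [44.3, 2.6], [42.0, 2.6]] 
 diff 0.3356888072865112
```

View pics/w7.png

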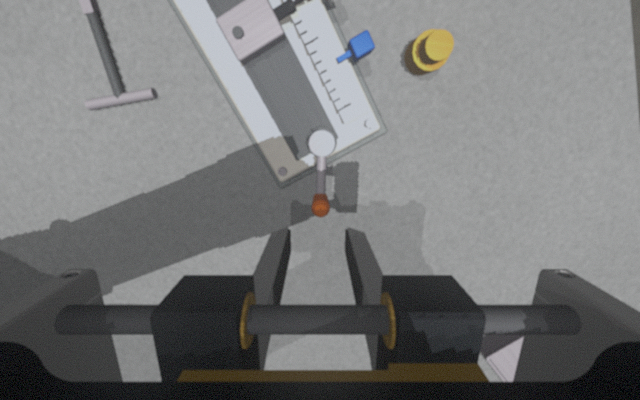

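The knob (320,205) is on the jaw centre line. I'll descend over it to z of about 0.077.

Call:
play_rows --commands '[[[0, 0.1, -0.15], [0, 0, 0], 0.2], [[3, 0, 0], [0, 0, 0], 0.2], [[3, 0, 0], [0, 0, 0], 0.2], [[2, 0, 0], [0, 0, 0], 0.2], [[1.3, 0, 0], [0, 0, 0], 0.3], [[0, 0, 0], [0, 0, 0], 0.35], [[0, 0, 0], [0, 0, 0], 0.35]]'

```text
t: 15.95
tool_pos: [0.5588, -0.1819, 0.0791]
tool_rot: [127.5, 90.0, 16.4]
contact_force: [-0.3, -0.7, 0.5]
width: 0.325
```

```bash
cat > kn.py <<'E'
from st import *
B=np.array([.5806,-.127]);d=p[:2]-B
print('r',np.linalg.norm(d)*1e3,'tcp az gauge',np.degrees(np.arctan2(d[1],d[0]))-7)
E
python3 - <<'E'
from kn import *
cap('wrist','w8.png')
E
```

```text
t 15.95 q [ 37.4  27.9 -32.7 108.1  19.4  49.5 -26.1] p [ 0.5588 -0.1819  0.0791] jaw -21.13 tilt [-1.  0. -0.] F [-0.3 -0.7  0.5] w 0.325
r 59.09760306683539 tcp az gauge -118.61864825464978
```

View pics/w8.png

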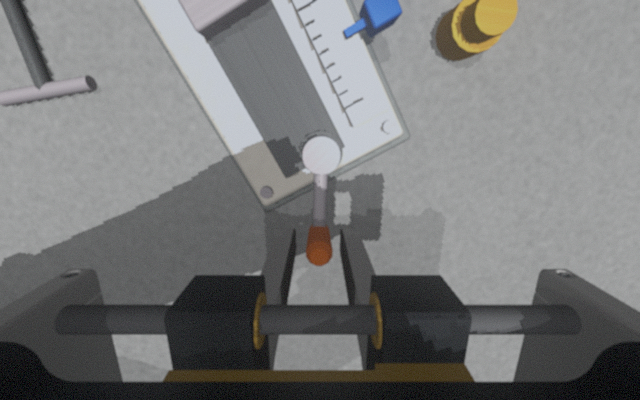

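The knob is between the fingers. I'll swing the lever.

Call:
play_rows --commands '[[[0, 0.52, -0.02], [-5, 0, 0], 0.35], [[0, 0.52, -0.02], [-5, 0, 0], 0.35], [[0, 0.52, -0.02], [-5, 0, 0], 0.35], [[0, 0.52, -0.02], [-5, 0, 0], 0.35], [[0, 0.52, -0.02], [-5, 0, 0], 0.35], [[0, 0.52, -0.02], [-5, 0, 0], 0.35], [[0, 0.52, -0.02], [-5, 0, 0], 0.35], [[0, 0.52, -0.02], [-5, 0, 0], 0.35], [[0, 0.52, -0.02], [-5, 0, 0], 0.35], [[0, 0.52, -0.02], [-5, 0, 0], 0.35], [[0, 0.52, -0.02], [-5, 0, 0], 0.35], [[0, 0.52, -0.02], [-5, 0, 0], 0.35], [[0, 0.52, -0.02], [-5, 0, 0], 0.35]]'

```text
t: 17.3
tool_pos: [0.6219, -0.1707, 0.0798]
tool_rot: [-6.2, 89.9, -52.2]
contact_force: [-2.3, -2.4, 0.2]
width: 0.323
```

```bash
python3 kn.py
```

```text
t 17.3 q [ 42.8  36.5 -46.1  99.9  30.9  56.9  28.9] p [ 0.6219 -0.1707  0.0798] jaw 44.0 tilt [-1.    -0.     0.002] F [-2.3 -2.4  0.2] w 0.323
r 60.09696250829895 tcp az gauge -53.59600366492587
```

Call:
play_rows --commands '[[[0, 0.52, -0.02], [-5, 0, 0], 0.35], [[0, 0.3, 0], [-3, 0, 0], 0.35], [[0, 0.2, 0], [0, 0, 0], 0.35]]'

```text
t: 17.6
tool_pos: [0.6287, -0.1629, 0.0796]
tool_rot: [-3.1, 89.9, -41.2]
contact_force: [-2.9, -7.0, 3.3]
width: 0.326
```

```bash
python3 kn.py
```

```text
t 17.6 q [ 42.8  37.6 -47.7  99.2  32.3  57.8  35.1] p [ 0.6287 -0.1629  0.0796] jaw 51.86 tilt [-1.    -0.     0.002] F [-2.9 -7.   3.3] w 0.326
r 60.0301579773581 tcp az gauge -43.7157372848743
```

Call:
play_rows --commands '[[[0, 0.1, 0], [0, 0, 0], 0.35], [[0, 0, 0], [0, 0, 0], 0.35], [[0, 0, 0], [0, 0, 0], 0.35]]'

```text
t: 17.9
tool_pos: [0.6288, -0.1629, 0.0795]
tool_rot: [-41.8, 89.9, -80.2]
contact_force: [-2.6, -6.4, 5.0]
width: 0.324
```

```bash
python3 - <<'E'
from kn import *
cap('wrist','w9.png');cap('top','t9.png')
E
python3 meas.py t9.png
```

```text
t 17.9 q [ 42.7  37.6 -47.6  99.2  32.3  57.9  34.9] p [ 0.6288 -0.1629  0.0795] jaw 51.65 tilt [-1.    -0.001  0.002] F [-2.6 -6.4  5. ] w 0.324
r 60.124159289438055 tcp az gauge -43.716184884158686
t9.png red [[63.9, 2.4], [61.5, 2.2], [59.2, 2.1], [56.9, 2.0], [54.6, 2.6]] 
 ptr [[51.2, 2.6], [48.9, 2.6], [46.6, 2.5], [44.3, 2.7], [42.0, 2.6]] 
 diff 0.36175936397770414
```

View pics/w9.png

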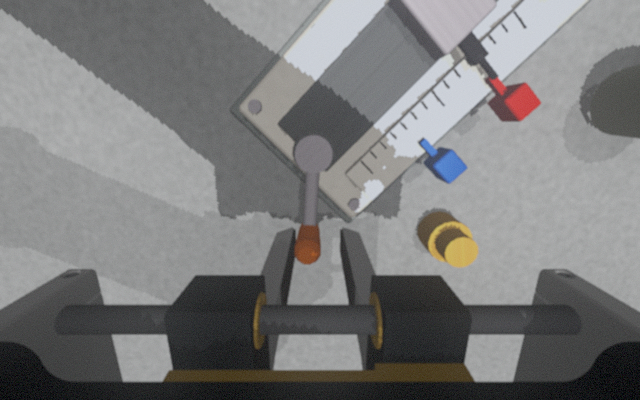

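The lever is on its stop (the tool has stalled with steady force) and the pointer lines up with red (490,78). I'll back off, lift clear and verify.

Call:
play_rows --commands '[[[0, -0.7, 0], [0, 0, 0], 0.25], [[0, 0, 0], [0, 0, 0], 0.2], [[-2.5, 0, 0], [0, 0, 0], 0.2], [[-3, 0, 0], [0, 0, 0], 0.2], [[-4, 0, 0], [0, 0, 0], 0.2], [[-4, 0, 0], [0, 0, 0], 0.2], [[0, -3, 3], [0, 0, 0], 0.2], [[0, -3, 3], [0, 0, 0], 0.2], [[0, -3, 3], [0, 0, 0], 0.2], [[0, 0, 0], [0, 0, 0], 0.2], [[0, 0, 0], [0, 0, 0], 0.2]]'

```text
t: 19.1
tool_pos: [0.6394, -0.2939, 0.2132]
tool_rot: [130.9, 89.9, 92.6]
contact_force: [-0.3, 0.7, -0.9]
width: 0.401
```

```bash
python3 - <<'E'
from st import *
cap('top','ta.png');cap('side','sa.png')
K,T,im=load('ta.png');cv2.imwrite('pics/za.png',cv2.cvtColor(cv2.resize(im[110:250,265:445],None,fx=4.2,fy=4.2,interpolation=cv2.INTER_CUBIC),cv2.COLOR_RGB2BGR))
hsv=cv2.cvtColor(im,cv2.COLOR_RGB2HSV);m=cv2.inRange(hsv,(6,170,80),(14,255,255));m[:, :380]=0;m[:,460:]=0;m[:150]=0
v,u=np.nonzero(m);k=ray(K,T,u.mean()+.5,v.mean(),.1)[:2];d=k-[.5806,-.127];print(k,np.linalg.norm(d),'clamp',np.arctan2(d[1],d[0])-np.radians(7-135))
E
python3 meas.py ta.png
```

```text
t 19.1 q [ 52.1  34.8 -49.7  84.9  27.   72.9  51.1] p [ 0.6394 -0.2939  0.2132] jaw 51.7 tilt [-1.     0.001 -0.001] F [-0.3  0.7 -0.9] w 0.401
[ 0.62268346 -0.16426522] 0.05621133709819146 clamp 1.509271209648401
ta.png red [[63.9, 2.4], [61.5, 2.2], [59.2, 2.1], [56.9, 2.0], [54.6, 2.6]] 
 ptr [[51.2, 2.6], [48.9, 2.7], [46.6, 2.5], [44.3, 2.7], [42.0, 2.6]] 
 diff 0.36815718507832207
```

View pics/za.png

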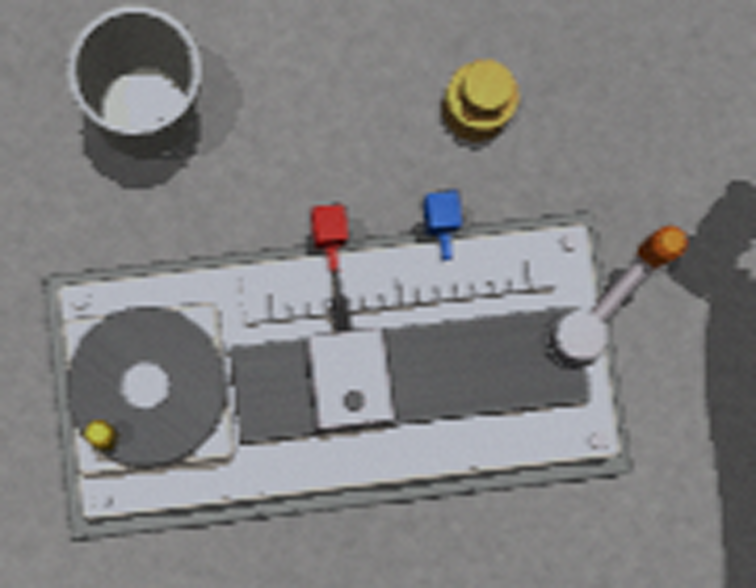

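View pics/sa.png

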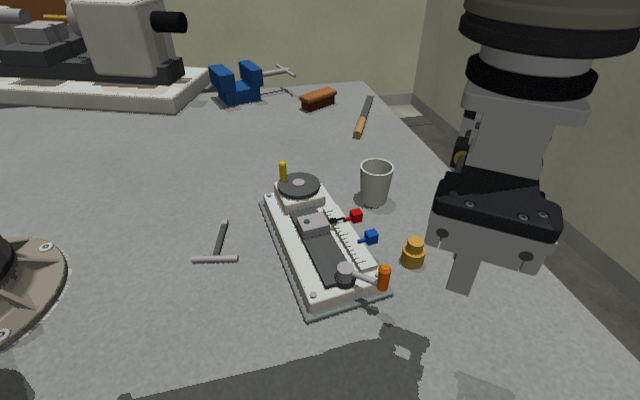

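The pointer stands on the red blade, the lever reads about 1.5 rad, the bystanders have not moved and the arm is clear.

```bash
python3 -c "
from h import *
print(manip.job_done())"
```

```text
the job is handed in; nothing more can be done
None
```

I wound the disc about 320° anticlockwise by its crank pin, held loosely and regripped once. I then swung the clamp lever to its other stop, backed off and handed the job in at about 19 s.

- **Pointer:** in the last top view it was about 0.4 mm from the middle of the red blade, measured along the scale. It read 0.3–0.5 mm in every check after the winding, so clamping did not visibly move it.
- **Clamp lever:** the camera gave about 1.51 rad. The tool had also stalled there with a steady push of about 7 N, so the lever was on its stop. The orange colour mask put the knob 56 mm from its axis instead of 60 mm. I take that as an error in the mask, and it has little effect on the angle.
- **Bystanders and arm:** the cup, brass stub and chuck key showed no movement in the final pictures; I judged that by eye. The arm was well clear and touched nothing.

No check failed.

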